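# Measure a carved hollow with the depth gauge and lock it

## Robot

A 7-joint arm with a two-finger parallel gripper is mounted at the origin on the work surface. World frame = base frame: x ahead of the robot, y to its left, z up, the work surface at z = 0. Lengths are in m, angles in degrees, forces in N, time in s.
With the tool pointing down it reaches from about 0.425 to 0.875 m from the base axis. Payload 8.4 kg.
Tool frame: the origin (TCP) lies midway between the tips of the shut fingers; the grasp point (between the pads) lies 19 mm behind it; z points along the fingers, y is the line along which they close (so a half turn about z gives the same grasp; the last joint's range is limited). The gripper opens to 87 mm and grips with 3 to 60 N. Pads are 19 mm wide; open, the fingers measure 117 mm over their backs; the gripper's body (75 mm by 190 mm) begins 51 mm behind the grasp point.
Start: joints at [71.035, 19.091, 2.286, 83.961, -0.768, 76.965, -3.352], TCP at [0.149, -0.633, 0.223] pointing down, gripper open.
Joint ranges: [-147.57, 147.57], [-21.85, 119.76], [-74.77, 79.35], [14.55, 137.4], [-85.83, 265.84], [4.83, 119.75], [-152.11, 152.11]. Speed limits (degrees/s): [127.2, 127.2, 159.86, 159.86, 180, 180, 180].

## Interface

Orientations are given as [roll, pitch, yaw] about the fixed x, y, z axes, in that order (R = Rz(yaw) Ry(pitch) Rx(roll)).
In Python, from bench import telemetry, cams, ticket gives the robot as it stands.
- The arm moves only by the tool drive_tool, never from a script. Its argument "moves" is a list that holds one entry, the list of rows, each a list of 7 numbers: the shift along the tool's x, y, z in m, then the turn, a rotation vector about the tool's x, y, z in rad, then the closure, from 0 (fully open) to 1 (shut). A call has 1 to 20 rows; each row shifts and turns the commanded pose from where the row before left it, along the tool's axes as they then stand; what a row does not reach is not made up. A row lasts 1/12 s, in which the tool goes at most 41.7 mm and 7.16 degrees, less where a joint would pass 70% of its speed; a pose out of reach is approached as far as the arm can. A call with a gripper value outside its range is refused whole. The fingers move at their own pace and stop on an object; the grip force is fixed at half the most. Time passes only in rows, so rows that do not move let the fingers close. It gives the time, the measured TCP pose, the force, the opening and the grip force at its end, in the units of the state.
- telemetry.sense(): the state, without advancing time (a new reading comes with each control period).
- cams.camera(name): name is "scene" or "top" or "wrist"; returns the picture (384x512x3 uint8, red, green, blue); there is no depth.
- cams.get_calibration(name): a dict with "fx", "fy", "cx", "cy" (pixels), "rvec" (rotation vector, rad) and "tvec" (3), from world to camera coordinates, as OpenCV has them. Camera axes: x right, y down, z forward; pixel columns grow to the right and rows downward; lengths in m; the calibration is good to about 2 mm. A picture is of the moment at which its call begins: read the wrist's pose just before it. get_calibration takes no time and is no camera call; for the wrist camera it gives the pose at the moment of the call.
- ticket.sign_off(): hands the job in; it is judged then, once.
The state is a dict: "time": time; "qpos": joint angles; "qvel": joint speeds; "effort": joint torques, N m; "ee_pos": TCP position; "tool_rot": TCP orientation; "ft_force": force on the tool from outside, world axes, zero at the start; "wrist_torque": the same for the moment, N m; "opening": opening from 0.0 (shut) to 1.0 (fully open); "grip_force": force on a finger pad.
Only numpy, scipy, OpenCV 4.12 (cv2) and the standard library are available. Lean on these libraries where they do the work, as an engineer would, in place of code of your own. Each camera call takes 0.05 s, during which the arm holds its last target. There are 200 camera calls.

## Task

Measure the hollow carved in the wood block: lower the depth gauge's probe gently until its brass foot rests on the bottom of the hollow, and only then swing the red lock lever a quarter turn all the way to its end stop. Let go of the gauge, leaving the probe touching the bottom, and leave the jar, tape, brush and box on the bench where they are.

Things in the scene. Friction and masses are not known exactly. Their poses are not given: they have to be found in the camera images.
- gauge: Depth gauge bolted to the bench. Origin on the bench top, straight under the probe rod; z up. Steel base plate 200 x 285 x 12 mm (y -85..200), steel column 32 mm across at y +165, 158 mm tall; blue cross bar 34 mm wide along y (-90..190), z 120 to 146 mm. The upright probe rod (10 mm) passes through the bar at x = y = 0; the lock lever's pivot is at y -65.
- knob (a point): Centre of the probe's black round knob (34 mm diameter, 40 mm tall) on top of the probe rod, 170 mm above the free foot's underside; 257 to 275 mm above the bench at the start, and 192 to 223 mm with the foot on the bottom of the hollow. The probe only slides up and down and stays where it is left: about 2 N moves it down, 5 N up. Fingers that slide on it as they open can lift it a little.
- foot: Brass foot of the probe, 16 mm diameter, 10 mm tall; origin at the centre of its underside, the face that must touch the bottom. It starts 5 to 23 mm above the block's top. It is sprung: it gives up to 5 mm into the rod, at 1 N when first touched to 3.5 N when fully pushed in, after which the probe is rigid; more than 40 N dents the wood.
- mouth (a point): Centre of the square mouth (66 x 66 mm) of the hollow, level with the top of the wood block (150 x 130 x 70 mm, fixed on the base plate). The hollow's flat bottom lies somewhere from 29 to 55 mm below this point, different every time and not measured: the foot must feel for it. The foot is over the hollow and goes down clear of its walls.
- lock (a joint): Angle of the lock lever, rad: 0 = fully open (lever points along the gauge's -x), 1.57 = locked at the end stop (points along the gauge's -y); grows anticlockwise seen from above. Starts between 0 and 0.3. Rubs with 0.25 N m (about 3 N at the red grip) and stays where it is left; it does not spring back.
- pivot (a point): On the lever's upright axis, at the mid-height of the lever (164 mm above the bench).
- grip (a point): Centre of the lever's red grip: 70 mm long, 16 mm wide, 22 mm tall, 85 mm from the pivot axis; the lever ends 120 mm from the axis. The space under and beside it is free down to the block and base plate (82 mm above the bench or lower).
- jar_mid (a point): Bystander: yellow paint jar with a white lid, 72 mm across, 85 mm tall; point half-way up.
- tape: Bystander: cardboard-coloured tape roll lying flat, 100 mm across, 25 mm tall; origin at the centre of its underside.
- brush_grip (a point): Bystander: paint brush 180 mm long lying on the bench; point on its handle.
- box_mid (a point): Bystander: cardboard box 100 x 150 x 60 mm; point at its centre.

How it is judged (in metres and radians):
On the way, in this order (a step that is already met when the one before it is completed fails the run):
1. The probe's foot presses on the bottom of the hollow (more than 0.8 N) while the lever is still open (under 0.6 rad) (contact force between foot and anything else above 0.8 N and z of foot in the frame of mouth below -0.02 m and value of joint lock below 0.6 rad), for 0.2 s.
2. The lever is at its end stop (beyond 1.5 rad) (value of joint lock above 1.5 rad), for 0.2 s.
At the end, for the whole second after the job is handed in: The lock lever stands at its end stop (within 0.07 rad), the probe's foot still touches the bottom of the hollow (more than 0.3 N), everything at rest and the gauge let go (value of joint lock above 1.5 rad and contact force between foot and anything else above 0.3 N and z of foot in the frame of mouth below -0.02 m and velocity of joint lock below 0.05 rad/s and linear speed of foot below 0.005 m/s).
It fails at once if The probe's foot is driven into the wood with more than 40 N (contact force between foot and anything else above 40 N).
It fails at once if A bystander (jar, tape, brush, box) is moved by more than 20 mm (distance of any of jar_mid, tape, brush_grip, box_mid from where it was at the start of the episode above 0.02 m).
It also fails if it takes over 54 s, if anything falls off the work surface, if the arm or the gripper's body presses on something with over 40 N, if the wrist force passes 120 N, or if a joint passes its speed limit or range.

## Working session

There is one attempt and no reset: what is moved stays moved. The work goes in short steps, Python scripts to look and compute and a tool call to move; the robot and the scene stay as the last step left them, time stands still between calls to the robot, and variables do not carry over. Pictures are saved under pics/ and viewed, at most 10 in all, crops included, and the job is handed in when it is done.

Besides the shell and the picture viewer there is one more tool, called after "Call:" as name(argument=value, ...) on one line, values as JSON. drive_tool: Moves the arm, as the interface text tells. Its arguments: {"type":"object","properties":{"moves":{"type":"array","items":{"type":"array","items":{"type":"array","items":{"type":"number"}}}}},"required":["moves"]}

```bash
mkdir -p pics; cat > h.py <<'E'
import numpy as np, cv2
from bench import telemetry, cams, ticket
def cal(n):
    c=cams.get_calibration(n);R=cv2.Rodrigues(np.array(c["rvec"],float))[0];t=np.array(c["tvec"],float).ravel()
    return np.array([[c["fx"],0,c["cx"]],[0,c["fy"],c["cy"]],[0,0,1]]),R,t
def onplane(n,u,v,z):
    K,R,t=cal(n);o=-R.T@t;d=R.T@np.linalg.inv(K)@[u,v,1.];return o+d*(z-o[2])/d[2]
def proj(n,p):
    K,R,t=cal(n);q=K@(R@np.array(p)+t);return q[:2]/q[2]
def tri(n1,p1,n2,p2):
    P=[]
    for n in(n1,n2):
        K,R,t=cal(n);P.append(K@np.c_[R,t])
    X=cv2.triangulatePoints(P[0],P[1],np.array(p1,float).reshape(2,1),np.array(p2,float).reshape(2,1)).ravel();return X[:3]/X[3]
def snap(n,f):
    i=cams.camera(n);cv2.imwrite("pics/"+f,i[:,:,::-1]);return i
E
python3 - <<'E'
from h import *
a=snap("scene","s0.png");b=snap("top","t0.png")
for n in("scene","top"):
    K,R,t=cal(n);print(n,K[0,0],-R.T@t,R[2])
    im={"scene":a,"top":b}[n];hsv=cv2.cvtColor(im,cv2.COLOR_RGB2HSV)
    for nm,m in(("red",cv2.inRange(hsv,(0,150,80),(8,255,255))|cv2.inRange(hsv,(172,150,80),(180,255,255))),("blue",cv2.inRange(hsv,(100,120,50),(130,255,255))),("black",cv2.inRange(hsv,(0,0,0),(180,255,45)))):
        _,_,s,c=cv2.connectedComponentsWithStats(m)
        for q,w in zip(s[1:],c[1:]):
            if q[4]>25: print(nm,q,w.round(1))
print(telemetry.sense())
E
```

```text
scene 426.1764185436767 [1.14927652 0.00684802 1.27577939] [-0.49897827  0.02401553 -0.86628167]
red [349  34  28  21 489] [362.4  44.1]
red [431  83  14  23  44] [438.3  91.9]
red [  0 101  23  53 508] [  9.7 125. ]
red [213 174   8  20 116] [216.4 183.6]
red [ 476  200   36   66 1116] [494.9 232.4]
blue [507   0   5  10  30] [509.7   3.2]
blue [219 210  16  10 125] [226.  214.3]
blue [239 211  49  11 440] [263.9 215.8]
black [191   0  24   6  56] [203.    3.1]
black [   0   43   63   49 1057] [29.2 67.7]
black [229  49  27  24 466] [241.9  60.3]
black [18 85 12 13 61] [23.5 90.3]
black [ 30 315  45  27 642] [ 52.1 327.6]
top 350.87986428114044 [0.37210681 0.03362834 1.14236485] [ 0.12825159 -0.01128965 -0.9916774 ]
red [   0  131   25   68 1262] [ 12.8 165.9]
red [288 186   8  25 163] [291.4 197.4]
red [  0 318  29   6  55] [ 13.1 320.2]
blue [217 158  73  17 665] [251.1 166.1]
black [409  80  37  21 411] [426.8  90. ]
black [500 324  12  29 165] [507.5 334.1]
black [249 340  30  11  70] [263.  342.9]
black [241 359  42  23 559] [261.2 369.9]
{'time': 0.1, 'qpos': array([71.0354278 , 19.12662697,  2.28470629, 84.00747538, -0.7676562 ,
       76.96627352, -3.35121177]), 'qvel': array([-0.00789672, -0.07097104, -0.02753797, -0.06505994, -0.04836203,
       -0.06993934,  0.00661857]), 'effort': array([ 2.82425935e-03, -6.57814622e+01,  1.33890923e+00, -4.04710221e+01,
       -5.99044841e-02,  4.10044414e-02,  9.91130514e-05]), 'ee_pos': array([ 0.14919055, -0.63219239,  0.2217478 ]), 'tool_rot': array([-1.79915057e+02,  5.77807432e-03,  1.32804119e+01]), 'ft_force': array([ 0.26909585, -0.29248859, -0.43980232]), 'wrist_torque': array([-0.05625137, -0.02011382, -0.03973754]), 'grip_force': 0.0, 'opening': 1.0030160161747286}
```

View pics/s0.png

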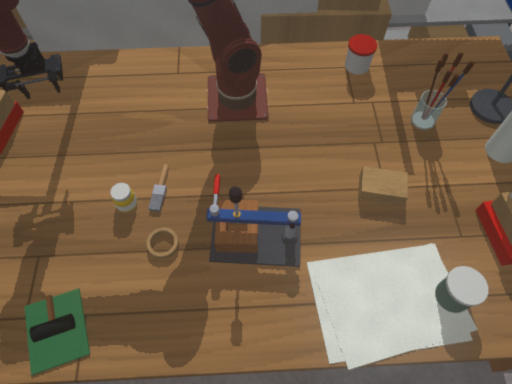

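View pics/t0.png

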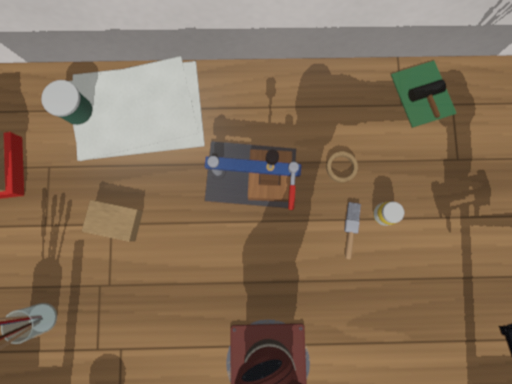

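The scene view shows the knob at (236,194), pivot at (214,210), column top at (293,216) and red grip at (216,184). The top view shows the knob at (272,157), pivot at (294,168), column at (213,161) and grip at (291,197). The bystanders are well clear of the gauge.

```bash
python3 - <<'E'
from h import *
a=cv2.imread("pics/s0.png");b=cv2.imread("pics/t0.png")
for im,n,(x0,x1,y0,y1) in((a,"scene",(200,305,170,235)),(b,"top",(200,305,140,215))):
    cv2.imwrite(f"pics/{n}c.png",cv2.resize(im[y0:y1,x0:x1],None,fx=7,fy=7,interpolation=cv2.INTER_CUBIC))
for nm,s,t in(("knob",(236,194),(272,157)),("pivot",(214,210),(294,168)),("col",(293,216),(213,161)),("grip",(216.4,183.6),(291.4,197.4))):
    print(nm,tri("scene",s,"top",t).round(4))
print("pivot plane",onplane("top",294,168,.17),onplane("scene",214,210,.17))
print("col plane",onplane("top",213,161,.158),onplane("scene",293,216,.158))
print("grip plane",onplane("top",291.4,197.4,.17),onplane("scene",216.4,183.6,.17))
E
python3 -c "
import cv2,numpy as np
a=cv2.imread('pics/scenec.png');b=cv2.imread('pics/topc.png');cv2.imwrite('pics/c.png',cv2.resize(np.vstack([a,b]),None,fx=.6,fy=.6))"
```

```text
knob [ 0.5835 -0.0128  0.2634]
pivot [ 0.5755 -0.0808  0.1586]
col [0.6023 0.1508 0.149 ]
grip [ 0.49   -0.0715  0.1657]
pivot plane [ 0.57300456 -0.08154316  0.17      ] [ 0.58147851 -0.07847956  0.17      ]
col plane [0.60013687 0.14833688 0.158     ] [0.60659692 0.15056245 0.158     ]
grip plane [ 0.48949644 -0.07146976  0.17      ] [ 0.49264838 -0.07083269  0.17      ]
```

View pics/c.png

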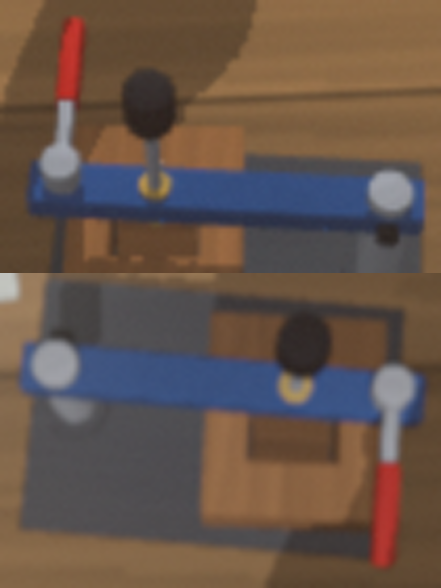

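Call:
drive_tool(moves=[[[0,0,-0.027,0,0,0,1],[0,0,-0.027,0,0,0,1],[0,0,-0.027,0,0,0,1],[0,0,-0.027,0,0,0,1],[0.0226,-0.0201,0,0,0,0,1],[0.0226,-0.0201,0,0,0,0,1],[0.0226,-0.0201,0,0,0,0,1],[0.0226,-0.0201,0,0,0,0,1],[0.0226,-0.0201,0,0,0,0,1],[0.0226,-0.0201,0,0,0,0,1],[0.0226,-0.0201,0,0,0,0,1],[0.0226,-0.0201,0,0,0,0,1],[0.0226,-0.0201,0,0,0,0,1],[0.0226,-0.0201,0,0,0,0,1],[0.0226,-0.0201,0,0,0,0,1],[0.0226,-0.0201,0,0,0,0,1],[0.0226,-0.0201,0,0,0,0,1],[0.0226,-0.0201,0,0,0,0,1],[0.0226,-0.0201,0,0,0,0,1],[0.0226,-0.0201,0,0,0,0,1]]])

```text
time: 1.77
ee_pos: [0.4278, -0.2351, 0.3304]
tool_rot: [-180.0, 0.0, 13.3]
ft_force: [0.8, -0.3, 0.5]
opening: 0.006
grip_force: 0.0
```

Call:
drive_tool(moves=[[[0.0226,-0.0201,0,0,0,0,1],[0.0226,-0.0201,0,0,0,0,1],[0.0226,-0.0201,0,0,0,0,1],[0.0226,-0.0201,0,0,0,0,1],[0.0226,-0.0201,0,0,0,0,1],[0.0226,-0.0201,0,0,0,0,1],[0.0226,-0.0201,0,0,0,0,1],[0.0226,-0.0201,0,0,0,0,1],[0.0226,-0.0201,0,0,0,0,1],[0,0,0,0,0,0.058,1],[0,0,0,0,0,0.058,1],[0,0,0,0,0,0.058,1],[0,0,0,0,0,0.058,1],[0,0,0,0,0,0.058,1],[0,0,0,0,0,0.058,1],[0,0,0,0,0,0,1],[0,0,0,0,0,0,1]]])

```text
time: 3.18
ee_pos: [0.5836, -0.0138, 0.3303]
tool_rot: [180.0, 0.0, -6.6]
ft_force: [-0.3, -0.1, 0.8]
opening: 0.004
grip_force: 0.0
```

```bash
python3 - <<'E'
from h import *
s=telemetry.sense();print(s["ee_pos"],s["tool_rot"],s["ft_force"],s["opening"],s["time"])
i=snap("wrist","w1.png")
print(proj("wrist",s["ee_pos"]),proj("wrist",[.5835,-.013,.283]),proj("wrist",[.576,-.0805,.175]))
E
```

```text
[ 0.58364661 -0.01375601  0.33027665] [ 1.79997463e+02  2.99850725e-02 -6.55561543e+00] [-0.32101122 -0.12305359  0.84770095] 0.004340308721383716 3.1833
[250.17202968 235.61749942] [249.45282946 211.31490565] [314.20305645 180.90654348]
```

View pics/w1.png

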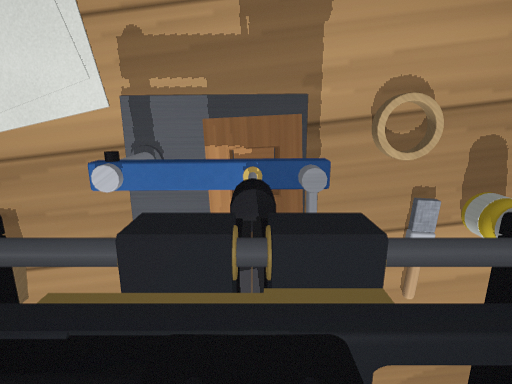

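The wrist view shows the bar level (yaw is right), the pivot at (314,178) and the knob under the fingers at about (253,200), 2 mm from the prediction. I'm pressing down on the knob with the shut fingers.

Call:
drive_tool(moves=[[[0,0.001,0.008,0,0,0,1],[0,0,0.008,0,0,0,1],[0,0,0.008,0,0,0,1],[0,0,0.008,0,0,0,1],[0,0,0.004,0,0,0,1],[0,0,0.004,0,0,0,1],[0,0,0.004,0,0,0,1],[0,0,0.004,0,0,0,1],[0,0,0.004,0,0,0,1],[0,0,0.004,0,0,0,1],[0,0,0.004,0,0,0,1],[0,0,0.004,0,0,0,1],[0,0,0.004,0,0,0,1],[0,0,0.004,0,0,0,1],[0,0,0.004,0,0,0,1],[0,0,0.004,0,0,0,1],[0,0,0,0,0,0,1]]])

```text
time: 4.65
ee_pos: [0.5834, -0.0148, 0.2495]
tool_rot: [-180.0, 0.1, -6.7]
ft_force: [-0.1, 0.1, -0.9]
opening: 0.006
grip_force: 0.0
```

Call:
drive_tool(moves=[[[0,0,0.002,0,0,0,1],[0,0,0.002,0,0,0,1]]])

```text
time: 4.82
ee_pos: [0.5836, -0.0148, 0.2465]
tool_rot: [180.0, 0.0, -6.7]
ft_force: [-0.8, -0.2, 1.6]
opening: 0.005
grip_force: 1.0
```

Call:
drive_tool(moves=[[[0,0,0.001,0,0,0,1],[0,0,0.001,0,0,0,1],[0,0,0.001,0,0,0,1]]])

```text
time: 5.07
ee_pos: [0.5836, -0.0147, 0.2435]
tool_rot: [180.0, 0.0, -6.7]
ft_force: [-1.7, -0.4, 2.1]
opening: 0.001
grip_force: 0.9
```

Call:
drive_tool(moves=[[[0,0,0.001,0,0,0,1],[0,0,0.001,0,0,0,1],[0,0,0.001,0,0,0,1]]])

```text
time: 5.32
ee_pos: [0.5836, -0.0148, 0.2405]
tool_rot: [-180.0, 0.0, -6.7]
ft_force: [-0.9, 0.4, 1.6]
opening: 0.004
grip_force: 0.9
```

Call:
drive_tool(moves=[[[0,0,0.001,0,0,0,1],[0,0,0.001,0,0,0,1]]])

```text
time: 5.48
ee_pos: [0.5837, -0.0147, 0.2385]
tool_rot: [-180.0, -0.0, -6.7]
ft_force: [-1.8, -0.4, 1.7]
opening: 0.003
grip_force: 0.9
```

```bash
python3 - <<'E'
from h import *
snap("scene","s1.png");snap("top","t1.png");a=cv2.imread("pics/s1.png");b=cv2.imread("pics/t1.png")
c=np.vstack([cv2.resize(im[y:y+65,x:x+105],None,fx=4.2,fy=4.2,interpolation=cv2.INTER_CUBIC) for im,x,y in((a,200,165),(b,200,140))]);cv2.imwrite("pics/c1.png",c)
for k in range(4): cams.camera("top"); print(telemetry.sense()["ft_force"].round(2))
E
```

```text
[ 0.49  0.58 -0.55]
[-0.    0.12 -0.09]
[ 0.27 -0.69 -0.14]
[-0.31  1.26 -0.54]
```

View pics/c1.png

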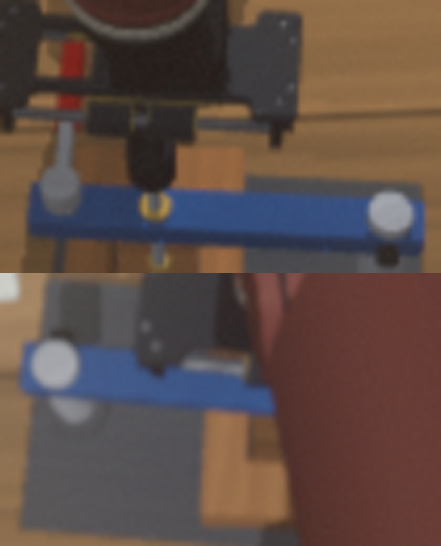

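The fingers sit on the knob and the probe is going down (rod and brass visible under the bar) with about 1.8 N of sliding friction. I'll continue.

Call:
drive_tool(moves=[[[0,0,0.001,0,0,0,1],[0,0,0.001,0,0,0,1],[0,0,0.001,0,0,0,1]]])

```text
time: 6.03
ee_pos: [0.5838, -0.0147, 0.2357]
tool_rot: [-180.0, -0.0, -6.7]
ft_force: [-1.4, 0.5, 2.0]
opening: 0.005
grip_force: 0.9
```

Call:
drive_tool(moves=[[[0,0,0.001,0,0,0,1],[0,0,0.001,0,0,0,1],[0,0,0.001,0,0,0,1]]])

```text
time: 6.28
ee_pos: [0.5838, -0.0147, 0.2326]
tool_rot: [-180.0, -0.0, -6.7]
ft_force: [0.0, 0.7, 2.4]
opening: 0.006
grip_force: 0.9
```

Call:
drive_tool(moves=[[[0,0,0.001,0,0,0,1],[0,0,0.001,0,0,0,1],[0,0,0.001,0,0,0,1]]])

```text
time: 6.53
ee_pos: [0.5838, -0.0147, 0.2295]
tool_rot: [-180.0, -0.0, -6.7]
ft_force: [1.3, -0.2, 2.6]
opening: 0.007
grip_force: 0.9
```

Call:
drive_tool(moves=[[[0,0,0.001,0,0,0,1],[0,0,0.001,0,0,0,1]]])

```text
time: 6.7
ee_pos: [0.5838, -0.0147, 0.2275]
tool_rot: [-180.0, -0.0, -6.7]
ft_force: [1.4, -0.3, 1.7]
opening: 0.003
grip_force: 0.9
```

Call:
drive_tool(moves=[[[0,0,0.001,0,0,0,1],[0,0,0.001,0,0,0,1]]])

```text
time: 6.87
ee_pos: [0.5838, -0.0147, 0.2255]
tool_rot: [-180.0, -0.0, -6.7]
ft_force: [1.0, 1.0, 1.6]
opening: 0.004
grip_force: 0.9
```

Call:
drive_tool(moves=[[[0,0,0.001,0,0,0,1],[0,0,0.001,0,0,0,1]]])

```text
time: 7.03
ee_pos: [0.5837, -0.0147, 0.2235]
tool_rot: [-180.0, -0.0, -6.7]
ft_force: [1.0, 0.6, 4.2]
opening: 0.006
grip_force: 1.6
```

Call:
drive_tool(moves=[[[0,0,0.001,0,0,0,1],[0,0,0.001,0,0,0,1]]])

```text
time: 7.2
ee_pos: [0.5838, -0.0147, 0.2217]
tool_rot: [-180.0, -0.0, -6.7]
ft_force: [0.9, 1.3, 3.8]
opening: 0.007
grip_force: 2.0
```

Call:
drive_tool(moves=[[[0,0,0.001,0,0,0,1],[0,0,0,0,0,0,1],[0,0,0,0,0,0,1],[0,0,0,0,0,0,1]]])

```text
time: 7.53
ee_pos: [0.5837, -0.0147, 0.2205]
tool_rot: [-180.0, -0.0, -6.7]
ft_force: [1.8, 0.5, 1.5]
opening: 0.007
grip_force: 1.3
```

Call:
drive_tool(moves=[[[0,0,0.0005,0,0,0,1],[0,0,0.0005,0,0,0,1]]])

```text
time: 7.7
ee_pos: [0.5837, -0.0147, 0.2198]
tool_rot: [-180.0, -0.0, -6.7]
ft_force: [0.9, -0.2, 5.1]
opening: 0.001
grip_force: 2.5
```

Call:
drive_tool(moves=[[[0,0,0.0005,0,0,0,1],[0,0,0,0,0,0,1]]])

```text
time: 7.87
ee_pos: [0.5837, -0.0147, 0.2192]
tool_rot: [-180.0, -0.0, -6.7]
ft_force: [0.3, 0.4, 5.0]
opening: 0.003
grip_force: 2.2
```

Call:
drive_tool(moves=[[[0,0,-0.002,0,0,0,1],[0,0,-0.004,0,0,0,1],[0,0,-0.01,0,0,0,1],[0,0,-0.02,0,0,0,1],[0,0,-0.02,0,0,0,1],[0,0,-0.024,0,0,0,1],[-0.025,0.0075,0,0,0,0,1],[-0.025,0.0075,0,0,0,0,1],[-0.025,0.0075,0,0,0,0,1],[-0.025,0.0075,0,0,0,0,1],[0,0,0,0,0,0,1],[0,0,0,0,0,0,1]]])

```text
time: 8.87
ee_pos: [0.4802, -0.0334, 0.3002]
tool_rot: [179.9, -0.1, -6.7]
ft_force: [0.4, -0.1, -0.1]
opening: 0.003
grip_force: 0.0
```

```bash
python3 - <<'E'
from h import *
s=telemetry.sense();print(s["ee_pos"],s["tool_rot"])
K,R,t=cal("wrist");print("cam",-R.T@t)
i=snap("wrist","w2.png")
hsv=cv2.cvtColor(i,cv2.COLOR_RGB2HSV);m=cv2.inRange(hsv,(0,150,60),(8,255,255))|cv2.inRange(hsv,(172,150,60),(180,255,255))
_,_,st,c=cv2.connectedComponentsWithStats(m)
for q,w in zip(st[1:],c[1:]):
    if q[4]>40: print(q,w,onplane("wrist",*w,.17))
E
```

```text
[ 0.48016841 -0.03339129  0.30017562] [ 1.79930055e+02 -8.09964521e-02 -6.72651573e+00]
cam [ 0.54381951 -0.04158758  0.46228593]
[ 280  133   18   72 1245] [288.58554217 168.10120482] [ 0.49453868 -0.07153756  0.17      ]
```

View pics/w2.png

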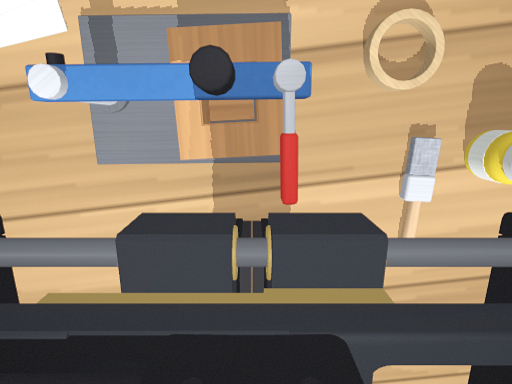

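The wrist view shows the lever still open, red grip at (289,168), and the fingers on its free +y side. The probe has stayed down. I'll lower the fingers beside the grip and sweep it.

Call:
drive_tool(moves=[[[0,0,0.025,0,0,0,1],[0,0,0.025,0,0,0,1],[0,0,0.025,0,0,0,1],[0,0,0.025,0,0,0,1],[0,0,0.025,0,0,0,1],[0,0,0.025,0,0,0,1],[0,0,0,0,0,0,1],[-0.0006,0.0076,0,0,0,0,1],[-0.0006,0.0076,0,0,0,0,1],[-0.0006,0.0076,0,0,0,0,1],[-0.0006,0.0076,0,0,0,0,1],[-0.0006,0.0076,0,0,0,0,1],[0.0009,0.0065,0,0,0,0,1],[0.0009,0.0065,0,0,0,0,1],[0.0009,0.0065,0,0,0,0,1],[0.0009,0.0065,0,0,0,0,1]]])

```text
time: 10.25
ee_pos: [0.474, -0.0971, 0.1491]
tool_rot: [-180.0, 0.0, -6.7]
ft_force: [1.2, 3.2, 0.8]
opening: 0.003
grip_force: 1.5
```

Call:
drive_tool(moves=[[[0.0027,0.0063,0,0,0,0,1],[0.0027,0.0063,0,0,0,0,1],[0.0027,0.0063,0,0,0,0,1],[0.0027,0.0063,0,0,0,0,1],[0.0045,0.0055,0,0,0,0,1],[0.0045,0.0055,0,0,0,0,1],[0.0045,0.0055,0,0,0,0,1],[0.0045,0.0055,0,0,0,0,1],[0.006,0.0041,0,0,0,0,1],[0.006,0.0041,0,0,0,0,1],[0.006,0.0041,0,0,0,0,1],[0.006,0.0041,0,0,0,0,1]]])

```text
time: 11.25
ee_pos: [0.5195, -0.1663, 0.1489]
tool_rot: [-180.0, 0.0, -6.7]
ft_force: [-1.7, 2.2, 0.9]
opening: 0.004
grip_force: 1.3
```

Call:
drive_tool(moves=[[[0.006,0.002,0,0,0,0,1],[0.006,0.002,0,0,0,0,1],[0.006,0.002,0,0,0,0,1],[0.004,0.001,0,0,0,0,1]]])

```text
time: 11.58
ee_pos: [0.5408, -0.1757, 0.1489]
tool_rot: [-180.0, 0.0, -6.7]
ft_force: [-1.4, 1.9, -0.1]
opening: 0.005
grip_force: 1.2
```

```bash
python3 - <<'E'
from h import *
i=snap("scene","s3.png")[:, :]
hsv=cv2.cvtColor(i,cv2.COLOR_RGB2HSV);m=cv2.inRange(hsv,(0,150,60),(8,255,255))|cv2.inRange(hsv,(172,150,60),(180,255,255))
m[:,300:]=0;m[:150]=0
_,_,st,c=cv2.connectedComponentsWithStats(m)
for q,w in zip(st[1:],c[1:]):
    if q[4]>10: print(q,w,onplane("scene",*w,.17))
E
```

```text
[174 202  23  10 164] [185.12195122 206.42682927] [ 0.56549822 -0.16269674  0.17      ]
```

Call:
drive_tool(moves=[[[0.002,0,0,0,0,0,1],[0.002,0,0,0,0,0,1],[0.001,0,0,0,0,0,1]]])

```text
time: 11.88
ee_pos: [0.5449, -0.1767, 0.149]
tool_rot: [180.0, 0.0, -6.7]
ft_force: [-2.5, -2.6, 0.3]
opening: 0.007
grip_force: 1.2
```

Call:
drive_tool(moves=[[[0.001,0,0,0,0,0,1],[0.001,0,0,0,0,0,1]]])

```text
time: 12.05
ee_pos: [0.5469, -0.1766, 0.1491]
tool_rot: [180.0, 0.0, -6.7]
ft_force: [-2.8, -1.9, 1.0]
opening: 0.002
grip_force: 1.3
```

Call:
drive_tool(moves=[[[0.001,0,0,0,0,0,1],[0.001,0,0,0,0,0,1]]])

```text
time: 12.22
ee_pos: [0.5484, -0.1766, 0.149]
tool_rot: [180.0, 0.1, -6.7]
ft_force: [-10.1, -0.4, 3.9]
opening: 0.006
grip_force: 4.6
```

The force jumped to 10 N, so the lever is at its stop. I'll hold briefly, then back off and lift.

Call:
drive_tool(moves=[[[0.0005,0,0,0,0,0,1],[0,0,0,0,0,0,1],[0,0,0,0,0,0,1],[0,0,0,0,0,0,1],[-0.004,0,0,0,0,0,1],[-0.016,0,0,0,0,0,1],[-0.02,0,0,0,0,0,1],[0,0,-0.03,0,0,0,1],[0,0,-0.03,0,0,0,1],[0,0,-0.03,0,0,0,1],[0,0,-0.03,0,0,0,1],[0,0,-0.03,0,0,0,1],[-0.02,0,0,0,0,0,1],[-0.02,0,0,0,0,0,1],[0,0,0,0,0,0,1],[0,0,0,0,0,0,1]]])

```text
time: 13.55
ee_pos: [0.4703, -0.167, 0.2998]
tool_rot: [180.0, -0.1, -6.7]
ft_force: [0.7, -0.3, -0.8]
opening: 0.008
grip_force: 0.0
```

```bash
python3 - <<'E'
from h import *
i=snap("wrist","w4.png")
hsv=cv2.cvtColor(i,cv2.COLOR_RGB2HSV);m=cv2.inRange(hsv,(0,150,60),(8,255,255))|cv2.inRange(hsv,(172,150,60),(180,255,255))
p,a=cv2.findContours(m,0,2)[0],0
c=max(p,key=cv2.contourArea);print(cv2.minAreaRect(c))
b=max(cv2.findContours(cv2.inRange(hsv,(100,120,50),(130,255,255)),0,2)[0],key=cv2.contourArea);print(cv2.minAreaRect(b))
E
```

```text
((235.5687255859375, 82.33224487304688), (19.791156768798828, 76.99030303955078), 89.09062194824219)
((90.3597640991211, 86.9148178100586), (35.796424865722656, 181.0589141845703), 89.44908905029297)
```

View pics/w4.png

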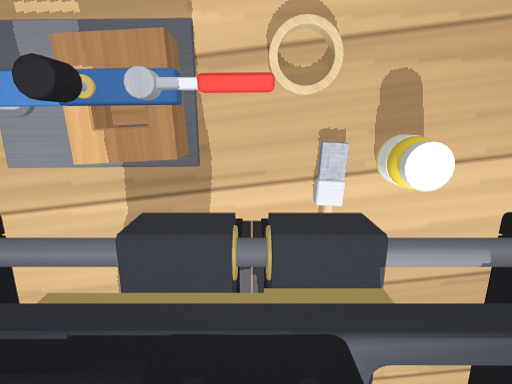

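The wrist view shows the lever in line with the bar (red grip at (236,82), within 0.4° of the bar), the probe down, and the bystanders in view (tape, brush, jar) undisturbed. I'm handing in.

```bash
python3 -c "
from bench import ticket
print(ticket.sign_off())"
```

```text
the job is handed in; nothing more can be done
None
```

I pressed the probe's foot onto the bottom of the hollow (about 5 N at the fingers), then swung the lock lever to its end stop, let go of the gauge and handed the job in at about 14 s; the bystanders were not touched, and the hand-in returned no verdict.

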